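# Lay up the pastry tool tray to its layout sheet

### The arm

A 6-joint arm with a two-finger parallel gripper is mounted at the origin on the work surface. World frame = base frame: x ahead of the robot, y to its left, z up, the work surface at z = 0. Lengths are in m, angles in rad, forces in N, time in s.
With the tool pointing down it reaches from about 0.4 to 0.925 m from the base axis. Payload 12.5 kg.
Tool frame: the origin (TCP) lies between the finger pads; the fingertips stand 25 mm ahead of it and the grasp point (between the pads) lies 6 mm ahead of it; z points along the fingers, y is the line along which they close (so a half turn about z gives the same grasp; the last joint's range is limited). The gripper opens to 95 mm and grips with 3 to 60 N. Pads are 20 mm wide; open, the fingers measure 119 mm over their backs; the gripper's body (75 mm by 180 mm) begins 59 mm behind the grasp point.
Start: joints at [-1.283, 0.491, 1.559, -0, 1.092, -0.106], TCP at [0.24, -0.577, 0.24] pointing down, gripper open.
Joint ranges: [-3.1, 3.1], [-0.84, 2.19], [0.05, 2.79], [-1.13, 4.28], [0.06, 2.93], [-2.69, 2.69]. Speed limits (rad/s): [2.22, 2.22, 2.79, 3.14, 3.14, 3.14].

### API

Orientations are given as a 3x3 rotation matrix whose columns are the frame's x, y, z axes.
In Python, from rig import read_state, cams, order gives the robot as it stands.
- The arm moves only by the tool play_rows, never from a script. Its argument "deltas" is a list of rows, each a list of 3 entries, a list of its own where there are three numbers: the finger opening in mm, from 0 to 95.1, then the shift along the tool's x, y, z in mm, then the turn about the tool's z in rad. A call has 1 to 8 rows; each row shifts and turns the commanded pose from where the row before left it, along the tool's axes as they then stand; what a row does not reach is not made up. A row lasts 1/12 s, in which the tool goes at most 41.7 mm and 7.16 degrees, less where a joint would pass 70% of its speed; a pose out of reach is approached as far as the arm can. A call with a gripper value outside its range is refused whole. The fingers move at their own pace and stop on an object; the grip force is fixed at half the most. Time passes only in rows, so rows that do not move let the fingers close. It gives the time, the measured TCP pose, the force, the opening and the grip force at its end, in the units of the state.
- read_state(): the state, without advancing time (a new reading comes with each control period).
- cams.read_camera(name): name is "scene" or "top"; returns (picture, depth): 384x512x3 uint8, red, green, blue; 384x512 float32, m along the optical axis (not along the pixel's ray), 0 where there is no reading.
- cams.camera_params(name): a dict with "vertical_fov" (degrees; the focal length in pixels is half the picture's height over the tangent of half this angle, whatever the lens; pixels are square), "cx", "cy" (the principal point, pixels), "R" (3x3) and "t" (3): a world point X has camera coordinates R X + t. Camera axes: x right, y down, z forward; pixel columns grow to the right and rows downward; lengths in m; the calibration is good to about 2 mm. A picture is of the moment at which its call begins. camera_params takes no time and is no camera call.
- order.job_done(): hands the job in; it is judged then, once.
The state is a dict: "clock": time; "joint_positions": joint angles; "joint_vel": joint speeds; "joint_torque": joint torques, N m; "tcp_pos": TCP position; "orientation": TCP orientation; "contact_force": force on the tool from outside, world axes, zero at the start; "moment": the same for the moment, N m; "opening": finger opening in m; "gripper_force": force on a finger pad.
Only numpy, scipy, OpenCV 4.12 (cv2) and the standard library are available. Lean on these libraries where they do the work, as an engineer would, in place of code of your own. Each camera call takes 0.05 s, during which the arm holds its last target. There are 200 camera calls.

### The job

Lay up the pastry tool tray to match the layout sheet drawn in it: the large round cutter has been left on the small circle, so move it to the large circle, stand the small cutter on the small circle, and lay the bench scraper and the palette knife in their drawn outlines, handle on handle and blade on blade. Set each tool down in its place rather than dropping it, and leave the spare middle-sized cutter and everything else on the bench as it is.

Things in the scene. Friction and masses are not known exactly. Their poses are not given: they have to be found in the camera images.
- tray: shallow aluminium tray, fixed on the bench: 270 (x) x 360 (y) mm, walls 3 mm, rim 20 mm high, inner floor 3 mm above the bench. Origin: centre of its underside. The white sheet on its floor carries three drawn frames, 242 x 104 mm, side by side along its y in any order: two circles, scraper outline, knife outline. Tools rest 3 mm above the bench; sheet and lines have no thickness to feel
- circle_large: drawn circle of 74 mm diameter, the place of the large cutter. Origin: its centre, 0.6 mm below the tray floor's resting surface
- circle_small: drawn circle of 48 mm diameter, the place of the small cutter, about 118 mm from the large circle's centre in the same frame; the large cutter stands on it at the start. Origin: its centre, 0.6 mm below the floor's resting surface
- outline_scraper: drawn outline of the bench scraper, about 4 mm larger all round: handle rectangle 118 x 34 mm, blade rectangle 118 x 56 mm beside it. Origin: the middle of the drawn handle, 0.6 mm below the tray floor's resting surface; x along the handle, +y towards the drawn blade. The scraper belongs with its origin above this one, axes alike
- outline_knife: drawn outline of the palette knife, about 4 mm larger all round: handle rectangle 113 x 30 mm, then the blade, 34 mm wide with a round end. Origin: the middle of the drawn handle, 0.6 mm below the tray floor's resting surface; +x towards the drawn tip. The knife belongs with its origin above this one, axes alike
- outline_knife_tip (a point): where the tip of the knife's blade belongs: 172.5 mm along +x of outline_knife's origin
- mat: thin beige silicone baking mat, 270 (x) x 360 (y) mm, flat on the bench, no thickness to feel; the small and the middle-sized cutter stand on it at about +60 and -60 mm of its x (either way round), scraper and knife lie to either side of them. Origin: its centre, on the bench
- cutter_large: large plain round pastry cutter of steel, a ring open at both ends standing upright: 66 mm diameter over the rim (64 mm below it), 40 mm high, wall 3 mm, about 70 g. Origin: on its axis at the lower edge, z up
- cutter_small: small plain round pastry cutter, same make: 40 mm diameter over the rim (38 mm below it), 40 mm high, wall 3 mm, about 40 g. Origin: on its axis at the lower edge, z up
- cutter_medium: spare middle-sized cutter, 53 mm diameter, 40 mm high; it has no place on the sheet and stays where it is. Origin: on its axis at the lower edge
- scraper: bench scraper lying flat: wooden handle 110 (x) x 26 (y) x 26 mm high, edges rounded; 2 mm steel blade, 110 mm wide, leaving the handle's +y side with its upper face 11 mm up (keep fingers above that) and sloping down to its edge 69 mm from the handle's middle. About 150 g, centre of mass about 24 mm along +y. Origin: under the handle's middle, at bench height; x along the handle, z up
- scraper_edge (a point): the middle of the scraper's blade edge, 69 mm along the scraper's +y
- knife: palette knife lying flat on its handle: dark wooden handle 105 (x) x 22 (y) x 18 mm high; straight steel blade 26 mm wide, 2 mm thick, 9 mm up, with a round end; 225 mm long in all, about 120 g, centre of mass about 33 mm along +x. Origin: under the handle's middle, at bench height; +x towards the tip, z up
- knife_tip (a point): the tip of the knife's blade, 172.5 mm along the knife's +x, 9 mm up
- timer: white kitchen timer, 55 x 65 x 24 mm, beyond the mat's far edge; stays. Origin: centre of its underside
- scoop: aluminium scoop holding chocolate drops, 170 mm long, beyond the mat's far edge; stays. Origin: underside, near the back of its pan
- dredger: steel sugar dredger with a wire handle, 70 mm diameter, 115 mm high, beyond the tray's far rim; stays. Origin: centre of its underside
Mind the look-alikes: they are no part of the job. What is shaped like the scraper but green or purple is not meant.

How it is judged:
At the end, for the whole second after the job is handed in: On the tray floor (origins under 8 mm high), flat or upright within 0.1 rad, at rest: cutters within 10 mm of their circles' centres; scraper and knife handles within 12 mm of the drawn ones; scraper within 0.15 rad, blade on its drawn side; knife tip within 18 mm of the drawn tip (horizontal distance between cutter_large and circle_large below 0.01 m and horizontal distance between cutter_small and circle_small below 0.01 m and horizontal distance between scraper and outline_scraper below 0.012 m and angle between the x axis of scraper and the x axis of outline_scraper, either way round below 0.15 rad and y of scraper_edge in the frame of outline_scraper above 0.05 m and horizontal distance between knife and outline_knife below 0.012 m and horizontal distance between knife_tip and outline_knife_tip below 0.018 m and height (world z) of each of cutter_large, cutter_small, scraper, knife below 0.008 m and angle between each of cutter_large, cutter_small, scraper, knife's own z axis and vertical below 0.1 rad and linear speed of each of cutter_large, cutter_small, scraper, knife below 0.02 m/s); the robot touches nothing.
It fails at once if the spare middle-sized cutter is moved by more than 20 mm (distance of cutter_medium from where it was at the start of the episode above 0.02 m).
It fails at once if the timer, scoop or dredger is moved by more than 20 mm (distance of any of timer, scoop, dredger from where it was at the start of the episode above 0.02 m).
It fails at once if a tool is dropped: it falls faster than 0.7 m/s (from more than 25 mm) with no finger on it ((linear speed of cutter_large above 0.7 m/s and contact force between the fingers and cutter_large below 0.01 N) or (linear speed of cutter_small above 0.7 m/s and contact force between the fingers and cutter_small below 0.01 N) or (linear speed of scraper above 0.7 m/s and contact force between the fingers and scraper below 0.01 N) or (linear speed of knife above 0.7 m/s and contact force between the fingers and knife below 0.01 N)).
It also fails if it takes over 72 s, if anything falls off the work surface, if the arm or the gripper's body presses on something with over 40 N, if the wrist force passes 120 N, or if a joint passes its speed limit or range.

## Working session

There is one attempt and no reset: what is moved stays moved. The work goes in short steps, Python scripts to look and compute and a tool call to move; the robot and the scene stay as the last step left them, time stands still between calls to the robot, and variables do not carry over. Pictures are saved under pics/ and viewed, at most 10 in all, crops included, and the job is handed in when it is done.

Besides the shell and the picture viewer there is one more tool, called after "Request:" as a command line: name --argument value ..., lists and objects as JSON in quotes. play_rows: Moves the arm, as the interface text tells. Its arguments: {"type":"object","properties":{"deltas":{"type":"array","items":{"type":"array"}}},"required":["deltas"]}

```bash
ls; mkdir -p pics; python3 - <<'E'
from rig import read_state, cams, order
import cv2,numpy as np
s=read_state();print(s['clock'],s['tcp_pos'],np.round(s['orientation'],3).tolist(),s['opening'])
for n in("top","scene"):
    p,d=cams.read_camera(n);cv2.imwrite(f"pics/{n}0.png",p[:,:,::-1]);np.savez(f"{n}0.npz",p=p,d=d)
    c=cams.camera_params(n);print(n,c)
E
```

```text
pics
0.0 [ 0.23976213 -0.5769323   0.23903351] [[0.923, 0.384, -0.0], [0.384, -0.923, 0.001], [0.0, -0.001, -1.0]] 0.09505630320535448
top {'vertical_fov': 48.85780881887974, 'cx': 249.91346540188306, 'cy': 192.49880979515385, 'R': array([[-0.00190196, -0.99996555, -0.00808002],
       [-0.99849   ,  0.00234263, -0.05488389],
       [ 0.05490093,  0.00796343, -0.99846005]]), 't': array([-0.00640656,  0.50761422,  1.00469919])}
scene {'vertical_fov': 46.11976641180732, 'cx': 255.62434540522784, 'cy': 187.7015965843521, 'R': array([[ 0.89502102,  0.44567851,  0.01755104],
       [ 0.36208791, -0.70304952, -0.61205696],
       [-0.26044138,  0.55415886, -0.7906189 ]]), 't': array([-0.46606642, -0.16336806,  1.44953436])}
```

View pics/top0.png

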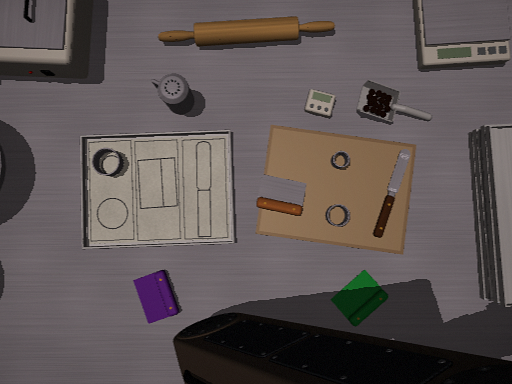

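View pics/scene0.png

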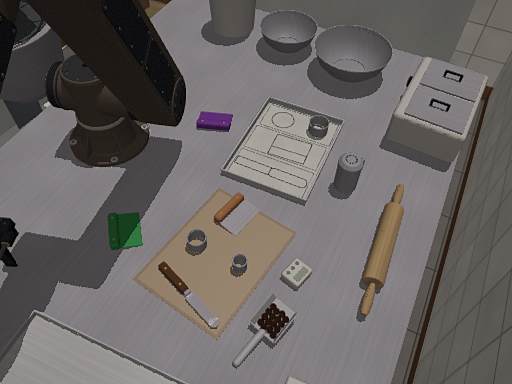

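The top view shows the tray at the left: circles at (107,162) and (112,213), scraper outline around (157,183), knife outline around (204,188). On the mat are the scraper with an orange wooden handle (280,206), the small cutter (341,160), the medium cutter (338,215) and the knife (390,195). The look-alikes for the scraper are purple (157,296) and green (360,297). For the small cutter it is the medium one at (338,215). I'll check these in a close crop.

```bash
cat > h.py <<'E'
import numpy as np,cv2
from rig import read_state, cams, order
def ray(n,px,z):
    c=cams.camera_params(n);f=192/np.tan(np.radians(c['vertical_fov']/2))
    R=c['R'];C=-R.T@c['t'];px=np.atleast_2d(np.asarray(px,float))
    d=np.c_[(px[:,0]-c['cx'])/f,(px[:,1]-c['cy'])/f,np.ones(len(px))]@R
    return C+d*((z-C[2])/d[:,2])[:,None]
def world(n,d):  # per-pixel world points from depth
    v,u=np.mgrid[:384,:512];P=ray(n,np.c_[u.ravel(),v.ravel()],0.)
    c=cams.camera_params(n);C=-c['R'].T@c['t'];k=(P@c['R'].T+c['t'])[:,2]
    return (C+(P-C)*(d.ravel()/k)[:,None]).reshape(384,512,3)
def blobs(m,n=3):
    k,l,st,ce=cv2.connectedComponentsWithStats(m.astype(np.uint8))
    return [(l==i,st[i]) for i in sorted(range(1,k),key=lambda i:-st[i,4])[:n]]
E
python3 - <<'E'
from h import *
a=np.load('top0.npz');p,d=a['p'],a['d']
cv2.imwrite('pics/c0.png',cv2.resize(p[125:255,75:240,::-1],None,fx=4.5,fy=4.5,interpolation=cv2.INTER_CUBIC))
cv2.imwrite('pics/c1.png',cv2.resize(p[120:255,255:420,::-1],None,fx=4.4,fy=4.4,interpolation=cv2.INTER_CUBIC))
W=world('top',d)
hsv=cv2.cvtColor(p,cv2.COLOR_RGB2HSV)
for u,v in[(280,206),(268,190),(300,190),(384,215),(400,170),(157,220),(341,215),(204,225),(120,200),(330,190),(281,185)]:
    print((u,v),p[v,u],hsv[v,u],np.round(W[v,u],4))
E
```

```text
(280, 206) [120  66  30] [ 12 191 120] [ 0.4747 -0.0791  0.0251]
(268, 190) [116 107 113] [160  20 116] [ 0.514  -0.0514  0.0056]
(300, 190) [110 102 106] [165  19 110] [ 0.5138 -0.129   0.006 ]
(384, 215) [52 26 14] [  9 186  52] [ 0.4528 -0.3262  0.0223]
(400, 170) [111 103 109] [158  18 111] [ 0.5612 -0.3699  0.0122]
(157, 220) [157 148 137] [ 17  32 157] [0.4418 0.2182 0.0048]
(341, 215) [135 108  80] [ 15 104 135] [ 0.4531 -0.229  -0.001 ]
(204, 225) [156 147 137] [ 16  31 156] [0.4295 0.104  0.005 ]
(120, 200) [41 39 41] [150  12  41] [ 0.4908  0.3112 -0.0022]
(330, 190) [135 107  82] [ 14 100 135] [ 0.5139 -0.2024  0.0019]
(281, 185) [112 105 109] [163  16 112] [ 0.5263 -0.0831  0.004 ]
```

View pics/c0.png

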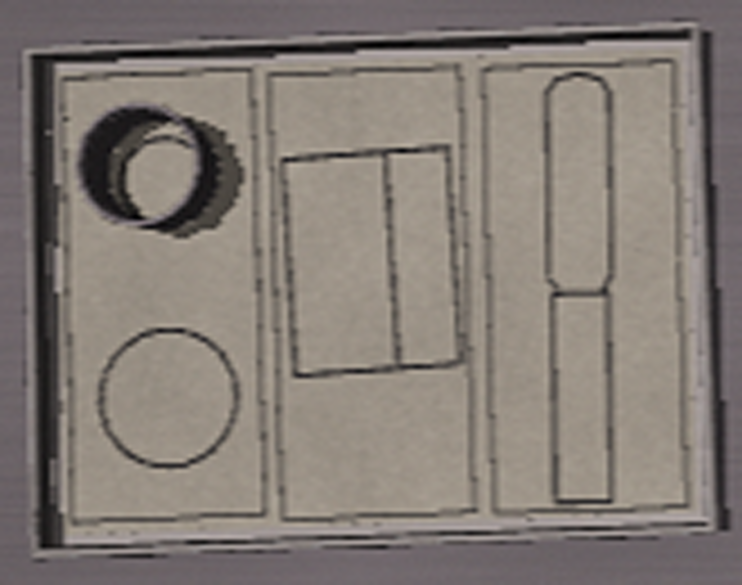

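View pics/c1.png

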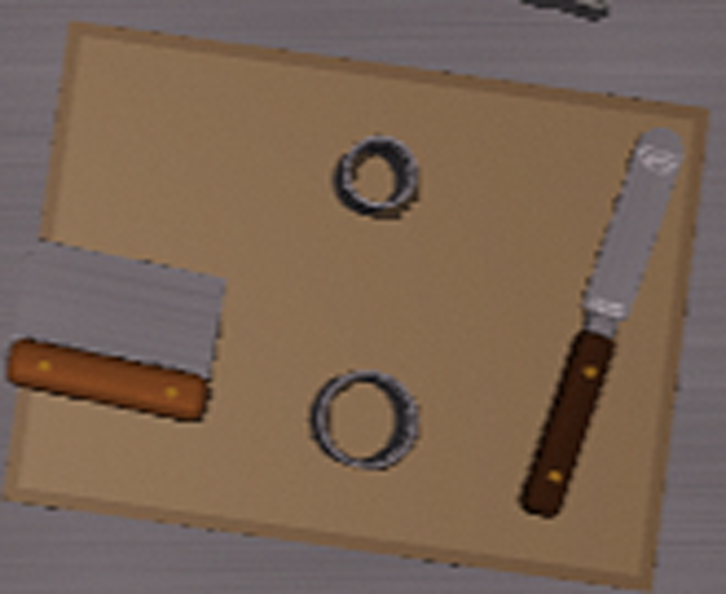

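The first crop shows these outlines. The handle side of the scraper outline is the narrow strip on the right, x 386–461, with the blade to its left. The knife handle is the lower rectangle at (582,397) with its tip at (580,73), and the large circle is empty at (169,398). The second crop confirms the orange-handled scraper (105,380), the small ring (377,176), the larger spare ring (365,420), and the knife with its tip up at (660,140).

```bash
cat > m.py <<'E'
from h import *
def tool(mask,z,n='top'):
    P=ray(n,cv2.findNonZero(mask.astype(np.uint8))[:,0],z)[:,:2]
    c,s,a=cv2.minAreaRect((P*1000).astype(np.float32));b=cv2.boxPoints((c,s,a))
    e=[b[1]-b[0],b[2]-b[1]];L=max(e,key=np.linalg.norm)
    return np.round(c,1),np.round(s,1),round(float(np.arctan2(L[1],L[0])),3)
E
python3 - <<'E'
from m import *
a=np.load('top0.npz');p,d=a['p'],a['d'];W=world('top',d)
h=cv2.cvtColor(p,cv2.COLOR_RGB2HSV);g=cv2.cvtColor(p,cv2.COLOR_RGB2GRAY)
def box(u0,u1,v0,v1):
    m=np.zeros(g.shape,bool);m[v0:v1,u0:u1]=1;return m
# tools
m=box(250,310,190,225)&(h[...,0]<16)&(h[...,1]>150)
print('scr handle',tool(blobs(m,1)[0][0],.022))
m=box(255,312,172,210)&(h[...,1]<45);print('scr blade',tool(blobs(m,1)[0][0],.006))
m=box(370,412,185,242)&(g<75)&(h[...,1]>120)
print('knife handle',tool(blobs(m,1)[0][0],.014))
m=box(370,412,145,205)&(h[...,1]<60);print('knife blade',tool(blobs(m,1)[0][0],.010))
# cutters: rim points by depth
for n,b in(('large',box(85,130,140,180)),('small',box(325,358,145,172)),('med',box(320,355,198,232))):
    k=b&(d>0)&(W[...,2]>.03)&(W[...,2]<.05);Q=W[k]
    c,r=cv2.minEnclosingCircle((Q[:,:2]*1000).astype(np.float32))
    print(n,k.sum(),np.round(c,1),round(r,1),np.round(np.median(Q[:,2]),4))
    if k.sum():
        v,u=np.nonzero(k);P=ray('top',np.c_[u,v],.04+.003*(n=='large'))
        c,r=cv2.minEnclosingCircle((P[:,:2]*1000).astype(np.float32));print('  ray',np.round(c,1),round(r,1))
# outlines by crop corners
f=lambda q:ray('top',np.c_[75+(np.array(q)[:,0]+.5)/4.5-.5,125+(np.array(q)[:,1]+.5)/4.5-.5],.003)[:,:2]*1000
k=f([(386,154),(447,148),(461,362),(400,367),(283,159),(297,376)]);print('outl scr',k[:4].mean(0),k.round(1).tolist())
k=f([(582,294),(582,500),(579,73)]);print('knife h',k[:2].mean(0),k.round(1).tolist())
# line-based refinement
big=cv2.resize(g,None,fx=4,fy=4,interpolation=cv2.INTER_CUBIC)
m=cv2.adaptiveThreshold(big,255,1,0,41,12)
cs,_=cv2.findContours(m,cv2.RETR_CCOMP,2)
for c in cs:
    if cv2.contourArea(c)<1500:continue
    q=(c[:,0]+.5)/4-.5
    if q[:,0].min()<85 or q[:,0].max()>236 or q[:,1].min()<132 or q[:,1].max()>246:continue
    P=ray('top',q,.003)[:,:2]*1000;cc,s,a=cv2.minAreaRect(P.astype(np.float32))
    print(np.round(q.mean(0)),'c',np.round(cc,1),'s',np.round(s,1),round(a,1))
E
```

```text
scr handle (array([474.8, -77.1]), array([108. ,  25.4]), 1.36)
scr blade (array([512.8, -80.5]), array([121.4,  90. ]), 1.568)
knife handle (array([ 450.3, -327.4]), array([ 22.9, 103.8]), -0.351)
knife blade (array([ 556.2, -366.4]), array([ 25.9, 119.7]), -0.338)
large 203 [581.  334.7] 33.5 0.0416
  ray [580.5 332.3] 34.7
small 93 [ 585.9 -221.2] 20.1 0.0393
  ray [ 585.3 -220.9] 20.2
med 127 [ 453.3 -213.1] 26.2 0.0393
  ray [ 453.7 -212.8] 26.4
outl scr [534.80389644 190.91040636] [[591.3, 211.8], [594.5, 178.6], [478.0, 170.1], [475.4, 203.1], [588.8, 268.0], [470.6, 258.9]]
knife h [459.1114883  104.46882535] [[514.7, 104.7], [403.5, 104.2], [635.5, 106.8]]
[113. 214.] c [459.  328.3] s [69.7 68.7] 89.9
[204. 210.] c [458.8 104.7] s [109.3  28.1] 0.9
[150. 185.] c [531.7 236.2] s [115.1  54.8] 4.4
[169. 183.] c [535.3 190.2] s [115.5  34.6] 4.1
[203. 166.] c [574.8 106.7] s [ 31.7 116.2] 89.9
[202. 242.] c [387.8 118.9] s [  5.2 165. ] 2.0
[112. 213.] c [459.1 328.6] s [78.7 77.2] 89.9
[148. 228.] c [426.5 243.8] s [159.3  81. ] 44.7
[124. 223.] c [433.8 298.1] s [ 84.1 167.6] 53.0
[161. 185.] c [533.2 217. ] s [123.8 100.1] 4.2
[109. 161.] c [583.4 341.2] s [77.9 66.5] 78.5
[204. 188.] c [518.7 105.9] s [235.9  39.4] 0.8
[123. 156.] c [607.1 308.6] s [154.2  78.7] 45.6
[162. 150.] c [601.4 222.8] s [ 79.8 109.9] 0.8
[202. 191.] c [519.4 103.9] s [247.8 110.1] 2.1
```

Measurements agree with the given sizes. Start with the knife: grip 33 mm along the handle near its centre of mass, at (481.3, -338.7), heading -0.35.

Request:
play_rows --deltas '[[60, [0, 0, 10], 0.124], [60, [0, 0, 15], 0.124], [60, [0, 0, 15], 0.124], [60, [0, 0, 15], 0.124], [60, [0, 0, 15], 0.124], [60, [0, 0, 15], 0.124], [60, [14.5, -30.7, 5], 0], [60, [14.5, -30.7, 0], 0]]'

```text
clock: 0.77
tcp_pos: [0.2874, -0.5289, 0.1475]
orientation: [[0.938, -0.347, -0.001], [-0.347, -0.938, 0.003], [-0.002, -0.002, -1.0]]
contact_force: [0.7, -0.1, -0.2]
opening: 0.0605
gripper_force: 0.0
```

Request:
play_rows --deltas '[[60, [14.5, -30.7, 0], 0], [60, [14.5, -30.7, 0], 0], [60, [14.5, -30.7, 0], 0], [60, [14.5, -30.7, 0], 0], [60, [14.5, -30.7, 0], 0], [60, [14.5, -30.7, 0], 0], [60, [14.5, -30.7, 0], 0], [60, [14.5, -30.7, 0], 0]]'

```text
clock: 1.43
tcp_pos: [0.4823, -0.3371, 0.1494]
orientation: [[0.939, -0.343, -0.0], [-0.343, -0.939, 0.0], [-0.0, -0.0, -1.0]]
contact_force: [0.9, 0.2, 0.5]
opening: 0.0602
gripper_force: 0.0
```

```bash
cat > go.py <<'E'
# usage: go.py x y z(mm tcp) heading : remaining shifts in tool axes after turning
import sys;from h import *
x,y,z,f=map(float,sys.argv[1:5]);s=read_state();t=s['tcp_pos']*1000;R=s['orientation']
f0=np.arctan2(R[1,0],R[0,0]);T=lambda a:np.round([np.cos(a)*(x-t[0])+np.sin(a)*(y-t[1]),np.sin(a)*(x-t[0])-np.cos(a)*(y-t[1]),t[2]-z],1)
w=(f0-f+np.pi/2)%np.pi-np.pi/2
print('clk',round(s['clock'],2),'tcp',t.round(1),'head',round(f0,3),'open',round(s['opening']*1e3,1),'j1,6',s['joint_positions'][[0,5]].round(2),'F',s['contact_force'].round(1))
print('turn to f',round((f0-f+np.pi)%(2*np.pi)-np.pi,3),'mod half',round(w,3),'| shift before turn',T(f0),'| after',T(f),'| after half',T(f0-w))
E
python3 go.py 481.3 -338.7 29 -0.35
```

```text
clk 1.43 tcp [ 482.3 -337.1  149.4] head -0.35 open 60.2 j1,6 [-0.72  1.2 ] F [0.9 0.2 0.5]
turn to f -0.0 mod half -0.0 | shift before turn [ -0.4   1.8 120.4] | after [ -0.4   1.8 120.4] | after half [ -0.4   1.8 120.4]
```

Request:
play_rows --deltas '[[60, [0, 0.5, 35], 0], [60, [0, 0.5, 35], 0], [60, [0, 0, 30], 0], [60, [0, 0, 15], 0], [60, [0, 0, 5], 0], [60, [0, 0, 0], 0], [0, [0, 0, 0], 0], [0, [0, 0, 0], 0]]'

```text
clock: 2.1
tcp_pos: [0.4815, -0.34, 0.0309]
orientation: [[0.939, -0.343, 0.001], [-0.343, -0.939, -0.001], [0.002, 0.001, -1.0]]
contact_force: [0.5, -0.2, 0.5]
opening: 0.051
gripper_force: 0.0
```

Request:
play_rows --deltas '[[0, [0, 0, 0], 0], [0, [0, 0, 0], 0], [0, [0, 0, 0], 0], [0, [0, 0, 0], 0], [0, [0, 0, -5], 0], [0, [0, 0, -10], 0], [0, [0, 0, -20], 0], [0, [0, 0, -20], 0]]'

```text
clock: 2.77
tcp_pos: [0.4808, -0.3393, 0.0855]
orientation: [[0.939, -0.343, -0.001], [-0.343, -0.939, 0.001], [-0.001, -0.0, -1.0]]
contact_force: [-0.4, -0.3, -1.1]
opening: 0.0216
gripper_force: 30.0
```

```bash
python3 go.py 492 105.1 90 0.014; python3 - <<'E'
from m import *
p,d=cams.read_camera('top');W=world('top',d);cv2.imwrite('pics/k1.png',cv2.resize(p[120:270,300:440,::-1],None,fx=4,fy=4))
E
```

```text
clk 2.77 tcp [ 480.8 -339.3   85.5] head -0.35 open 21.6 j1,6 [-0.73  1.19] F [-0.4 -0.3 -1.1]
turn to f -0.364 mod half -0.364 | shift before turn [-141.9 -421.3   -4.5] | after [  17.5 -444.2   -4.5] | after half [  17.5 -444.2   -4.5]
```

View pics/k1.png

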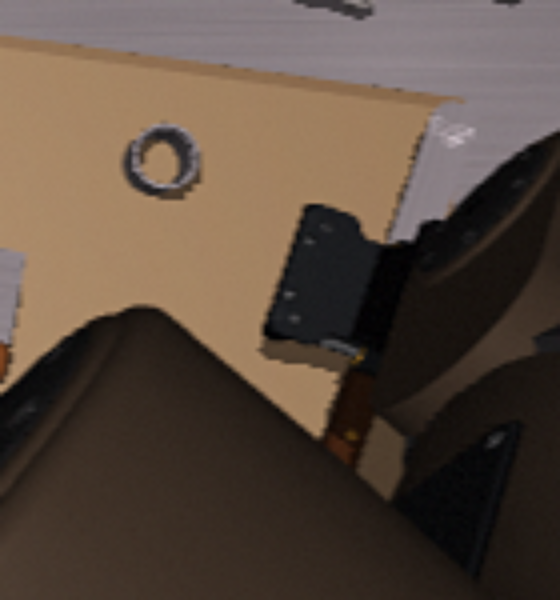

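The crop shows the knife held across its handle, with the spare and small cutters untouched. Carry it to the tray.

Request:
play_rows --deltas '[[0, [0, 0, -10], -0.091], [0, [0, 0, -10], -0.091], [0, [0, 0, -6], -0.091], [0, [0, 0, 0], -0.091], [0, [1, -20, 0], 0], [0, [1, -30, 0], 0], [0, [1, -30, 0], 0], [0, [1, -30, 0], 0]]'

```text
clock: 3.48
tcp_pos: [0.4832, -0.2284, 0.1111]
orientation: [[1.0, 0.013, 0.0], [0.013, -1.0, -0.0], [0.0, 0.0, -1.0]]
contact_force: [1.3, 0.5, -0.9]
opening: 0.0217
gripper_force: 30.0
```

Request:
play_rows --deltas '[[0, [1, -30, 0], 0], [0, [1, -30, 0], 0], [0, [1, -30, 0], 0], [0, [1, -30, 0], 0], [0, [1, -30, 0], 0], [0, [1, -30, 0], 0], [0, [1, -30, 0], 0], [0, [1, -30, 0], 0]]'

```text
clock: 4.15
tcp_pos: [0.4881, 0.0121, 0.1112]
orientation: [[1.0, 0.014, 0.001], [0.014, -1.0, -0.0], [0.001, 0.0, -1.0]]
contact_force: [0.5, -0.1, -1.2]
opening: 0.0214
gripper_force: 30.0
```

Request:
play_rows --deltas '[[0, [1, -30, 0], 0], [0, [1, -30, 0], 0], [0, [1, -20, 0], 0], [0, [1, -10, 0], 0], [0, [0, 0, 0], 0], [0, [0, 0, 0], 0]]'

```text
clock: 4.65
tcp_pos: [0.491, 0.1004, 0.1108]
orientation: [[1.0, 0.015, 0.0], [0.015, -1.0, -0.0], [0.0, 0.0, -1.0]]
contact_force: [0.9, 0.0, -1.7]
opening: 0.0216
gripper_force: 30.0
```

```bash
python3 go.py 492.2 105.1 33 0.014
```

```text
clk 4.65 tcp [491.  100.4 110.8] head 0.015 open 21.6 j1,6 [0.07 1.63] F [ 0.9  0.  -1.7]
turn to f 0.001 mod half 0.001 | shift before turn [ 1.3 -4.6 77.8] | after [ 1.3 -4.6 77.8] | after half [ 1.3 -4.6 77.8]
```

Request:
play_rows --deltas '[[0, [1.3, -4.6, 20], 0], [0, [0, 0, 25], 0], [0, [0, 0, 18], 0], [0, [0, 0, 8], 0], [0, [0, 0, 4], 0], [0, [0, 0, 2], 0], [0, [0, 0, 0], 0], [0, [0, 0, 0], 0]]'

```text
clock: 5.32
tcp_pos: [0.4927, 0.1047, 0.0345]
orientation: [[1.0, 0.013, 0.001], [0.013, -1.0, -0.0], [0.001, 0.0, -1.0]]
contact_force: [0.1, 0.1, -0.7]
opening: 0.0218
gripper_force: 30.0
```

```bash
python3 go.py 492.2 105.1 32 0.014
```

```text
clk 5.32 tcp [492.7 104.7  34.5] head 0.013 open 21.8 j1,6 [0.08 1.64] F [ 0.1  0.1 -0.7]
turn to f -0.001 mod half -0.001 | shift before turn [-0.5 -0.5  2.5] | after [-0.5 -0.5  2.5] | after half [-0.5 -0.5  2.5]
```

Request:
play_rows --deltas '[[0, [0, 0, 1.5], 0], [0, [0, 0, 0.5], 0], [45, [0, 0, 0], 0], [45, [0, 0, 0], 0], [45, [0, 0, 0], 0], [45, [0, 0, -10], 0], [45, [0, 0, -30], 0], [45, [0, 0, -40], 0]]'

```text
clock: 5.98
tcp_pos: [0.491, 0.1051, 0.1111]
orientation: [[1.0, 0.014, -0.005], [0.014, -1.0, -0.0], [-0.005, 0.0, -1.0]]
contact_force: [0.3, 0.3, 1.0]
opening: 0.0443
gripper_force: 0.0
```

Request:
play_rows --deltas '[[50, [0, 36, 0], -0.12], [50, [0, 0, 0], -0.1227], [50, [0, 0, 0], -0.1227], [50, [0, 0, 0], -0.1227], [50, [0, 0, 0], -0.1227], [50, [0, 0, 0], -0.1227], [50, [0, 0, 0], -0.1227], [50, [0, 0, 0], -0.1227]]'

```text
clock: 6.65
tcp_pos: [0.4927, 0.071, 0.1122]
orientation: [[0.546, 0.838, 0.0], [0.838, -0.546, -0.0], [0.0, 0.0, -1.0]]
contact_force: [-0.4, -1.0, -0.3]
opening: 0.0503
gripper_force: 0.0
```

Request:
play_rows --deltas '[[50, [0, 0, 0], -0.1227], [50, [0, 0, 0], -0.1227], [50, [0, 0, 0], -0.1227], [50, [0, 0, 0], 0]]'

```text
clock: 6.98
tcp_pos: [0.4927, 0.071, 0.1122]
orientation: [[0.208, 0.978, 0.0], [0.978, -0.208, -0.0], [-0.0, 0.0, -1.0]]
contact_force: [-0.2, -0.3, -0.2]
opening: 0.05
gripper_force: 0.0
```

```bash
python3 go.py 474.8 -77.1 38 1.36
```

```text
clk 6.98 tcp [492.7  71.  112.2] head 1.361 open 50.0 j1,6 [0.01 0.22] F [-0.2 -0.3 -0.2]
turn to f 0.001 mod half 0.001 | shift before turn [-148.6   13.3   74.2] | after [-148.6   13.5   74.2] | after half [-148.6   13.5   74.2]
```

Request:
play_rows --deltas '[[50, [-30, 3, 0], 0], [50, [-30, 3, 0], 0], [50, [-30, 3, 0], 0], [50, [-30, 3, 0], 0], [50, [-20, 1, 0], 0], [50, [-8.6, 0.5, 0], 0], [50, [0, 0, 0], 0], [50, [0, 0, 0], 0]]'

```text
clock: 7.65
tcp_pos: [0.4741, -0.0768, 0.1118]
orientation: [[0.217, 0.976, 0.0], [0.976, -0.217, -0.0], [0.0, 0.0, -1.0]]
contact_force: [-0.3, -0.4, 0.0]
opening: 0.0502
gripper_force: 0.0
```

```bash
python3 go.py 474.8 -77.1 38 1.36; python3 - <<'E'
from m import *
p,d=cams.read_camera('top');cv2.imwrite('pics/s1.png',cv2.resize(p[125:255,75:320,::-1],None,fx=3.2,fy=3.2,interpolation=2))
g=cv2.cvtColor(p,cv2.COLOR_RGB2GRAY);h=cv2.cvtColor(p,cv2.COLOR_RGB2HSV)
m=np.zeros(g.shape,bool);m[180:240,190:220]=1;m&=(g<75)&(h[...,1]>120)
print(tool(blobs(m,1)[0][0],.017))
E
```

```text
clk 7.65 tcp [474.1 -76.8 111.8] head 1.352 open 50.2 j1,6 [-0.3  -0.08] F [-0.3 -0.4  0. ]
turn to f -0.008 mod half -0.008 | shift before turn [-0.2  0.7 73.8] | after [-0.2  0.7 73.8] | after half [-0.2  0.7 73.8]
(array([459.8, 105.1]), array([103. ,  19.2]), 0.004)
```

View pics/s1.png

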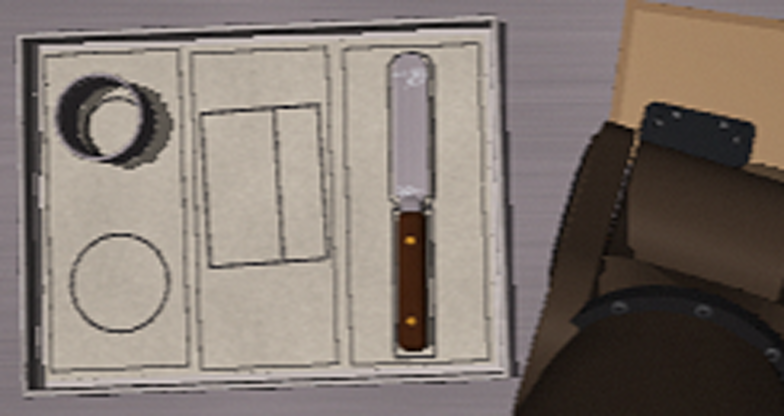

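The knife lies centred in its outline (handle at (412,280), tip at (411,60) in the crop). Next is the scraper.

Request:
play_rows --deltas '[[50, [0, 0.7, 30], -0.008], [50, [0, 0, 25], 0], [50, [0, 0, 12], 0], [50, [0, 0, 6.5], 0], [50, [0, 0, 0], 0], [50, [0, 0, 0], 0], [0, [0, 0, 0], 0], [0, [0, 0, 0], 0]]'

```text
clock: 8.37
tcp_pos: [0.4752, -0.077, 0.039]
orientation: [[0.206, 0.979, 0.002], [0.979, -0.206, -0.001], [-0.0, 0.002, -1.0]]
contact_force: [-0.8, -0.3, 0.1]
opening: 0.0415
gripper_force: 0.0
```

Request:
play_rows --deltas '[[0, [0, 0, 0], 0], [0, [0, 0, 0], 0], [0, [0, 0, 0], 0], [0, [0, 0, 0], 0]]'

```text
clock: 8.7
tcp_pos: [0.475, -0.0772, 0.0386]
orientation: [[0.206, 0.978, 0.001], [0.978, -0.206, -0.0], [-0.0, 0.001, -1.0]]
contact_force: [0.1, 1.2, 6.6]
opening: 0.0259
gripper_force: 30.0
```

Request:
play_rows --deltas '[[0, [0, 0, -3], 0], [0, [0, 0, -6], 0], [0, [0, 0, -15], 0], [0, [0, 0, -20], 0], [0, [0, 0, -20], 0], [0, [0, 0, -12], 0], [0, [0, 0, 0], 0]]'

```text
clock: 9.28
tcp_pos: [0.4755, -0.0774, 0.1165]
orientation: [[0.206, 0.978, 0.004], [0.978, -0.206, -0.001], [-0.0, 0.004, -1.0]]
contact_force: [-0.1, -0.9, -1.3]
opening: 0.0259
gripper_force: 30.0
```

```bash
python3 go.py 535 190.5 41.5 3.215; python3 - <<'E'
from h import *
p,d=cams.read_camera('scene');cv2.imwrite('pics/s2.png',cv2.resize(p[150:290,140:320,::-1],None,fx=4,fy=4,interpolation=2))
E
```

```text
clk 9.28 tcp [475.5 -77.4 116.5] head 1.363 open 25.9 j1,6 [-0.3  -0.09] F [-0.1 -0.9 -1.3]
turn to f -1.852 mod half 1.29 | shift before turn [274.4   3.   75. ] | after [-79.  262.8  75. ] | after half [  79.  -262.8   75. ]
```

View pics/s2.png

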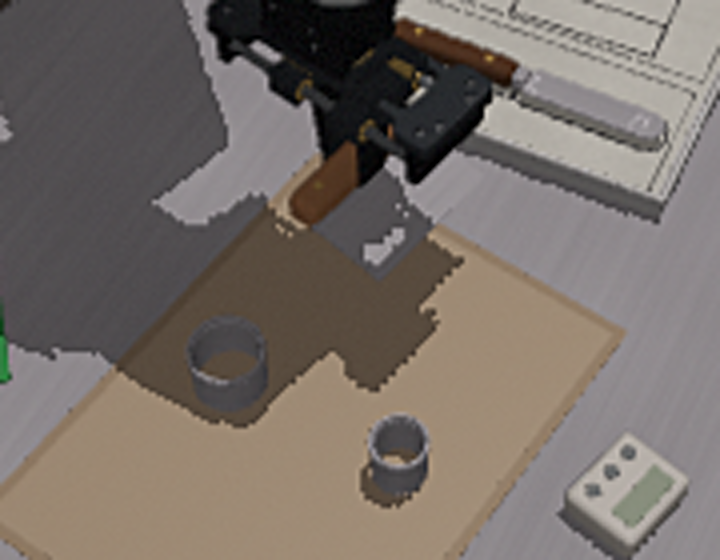

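The scraper is held level. Shift over the tray, then turn.

Request:
play_rows --deltas '[[0, [15, 0, 0], 0], [0, [30, 0, 0], 0], [0, [35, 0, 0], 0], [0, [35, 0.5, 0], 0], [0, [35, 0.5, 0], 0], [0, [35, 0.5, 0], 0], [0, [35, 0.5, 0], 0], [0, [30, 0.5, 0], 0]]'

```text
clock: 10.0
tcp_pos: [0.5285, 0.1691, 0.1129]
orientation: [[0.206, 0.979, -0.002], [0.979, -0.206, -0.0], [-0.001, -0.001, -1.0]]
contact_force: [-0.0, -1.0, -1.4]
opening: 0.0257
gripper_force: 30.0
```

Request:
play_rows --deltas '[[0, [15, 0.5, 0], 0], [0, [9.4, 0, 0], 0], [0, [0, 0, 0], -0.05], [0, [0, 0, 0], -0.1], [0, [0, 0, 0], -0.1], [0, [0, 0, 0], -0.1], [0, [0, 0, 0], -0.1], [0, [0, 0, 0], -0.1]]'

```text
clock: 10.67
tcp_pos: [0.534, 0.1895, 0.1135]
orientation: [[-0.339, 0.941, -0.001], [0.941, 0.339, -0.001], [-0.0, -0.001, -1.0]]
contact_force: [-0.2, 0.9, -1.4]
opening: 0.0257
gripper_force: 30.0
```

Request:
play_rows --deltas '[[0, [0, 0, 0], -0.1], [0, [0, 0, 0], -0.1], [0, [0, 0, 0], -0.1], [0, [0, 0, 0], -0.1], [0, [0, 0, 0], -0.1], [0, [0, 0, 0], -0.1], [0, [0, 0, 0], -0.1], [0, [0, 0, 0], -0.1]]'

```text
clock: 11.33
tcp_pos: [0.534, 0.1894, 0.1135]
orientation: [[-0.911, 0.412, -0.001], [0.412, 0.911, -0.001], [0.001, -0.001, -1.0]]
contact_force: [0.1, -0.1, -1.4]
opening: 0.0257
gripper_force: 30.0
```

Request:
play_rows --deltas '[[0, [0, 0, 0], -0.1], [0, [0, 0, 0], -0.1], [0, [0, 0, 0], -0.1], [0, [0, 0, 0], -0.1], [0, [0, 0, 0], -0.052], [0, [0, 0, 0], -0.05], [0, [0, 0, 0], 0], [0, [0, 0, 0], 0]]'

```text
clock: 12.0
tcp_pos: [0.5341, 0.1898, 0.1137]
orientation: [[-0.997, -0.071, -0.001], [-0.071, 0.997, -0.0], [0.001, -0.0, -1.0]]
contact_force: [-0.3, 0.7, -1.7]
opening: 0.0254
gripper_force: 30.0
```

```bash
python3 go.py 535 190.5 41.5 3.215
```

```text
clk 12.0 tcp [534.1 189.8 113.7] head -3.071 open 25.4 j1,6 [ 0.23 -1.42] F [-0.3  0.7 -1.7]
turn to f -0.002 mod half -0.002 | shift before turn [-0.9  0.6 72.2] | after [-0.9  0.6 72.2] | after half [-0.9  0.6 72.2]
```

Request:
play_rows --deltas '[[0, [-0.9, 0.6, 20], 0], [0, [0, 0, 25], 0], [0, [0, 0, 15], 0], [0, [0, 0, 6], 0], [0, [0, 0, 3], 0], [0, [0, 0, 2], 0], [0, [0, 0, 0], 0], [0, [0, 0, 0], 0]]'

```text
clock: 12.67
tcp_pos: [0.5356, 0.1914, 0.0439]
orientation: [[-0.997, -0.073, 0.001], [-0.073, 0.997, 0.0], [-0.001, 0.0, -1.0]]
contact_force: [-0.3, 0.6, -1.6]
opening: 0.0259
gripper_force: 30.0
```

```bash
python3 go.py 535 190.5 41.5 3.215
```

```text
clk 12.67 tcp [535.6 191.4  43.9] head -3.068 open 25.9 j1,6 [ 0.23 -1.42] F [-0.3  0.6 -1.6]
turn to f -0.0 mod half -0.0 | shift before turn [ 0.6 -0.9  2.4] | after [ 0.6 -0.9  2.4] | after half [ 0.6 -0.9  2.4]
```

Request:
play_rows --deltas '[[0, [0.5, -0.8, 1.6], 0], [0, [0, 0, 0.6], 0], [48, [0, 0, 0], 0], [48, [0, 0, 0], 0], [48, [0, 0, 0], 0], [48, [0, 0, -10], 0], [48, [0, 0, -30], 0], [48, [0, 0, -35], 0]]'

```text
clock: 13.33
tcp_pos: [0.5338, 0.1903, 0.1158]
orientation: [[-0.997, -0.073, -0.004], [-0.073, 0.997, -0.001], [0.004, -0.001, -1.0]]
contact_force: [0.4, -1.0, -0.2]
opening: 0.0478
gripper_force: 0.0
```

Request:
play_rows --deltas '[[82, [0, 0, 0], 0.12], [82, [0, 0, 0], 0.12], [82, [0, 0, 0], 0.12], [82, [0, 0, 0], 0.12], [82, [0, 0, 0], 0.12], [82, [0, 0, 0], 0.12], [82, [0, 0, 0], 0.12], [82, [0, 0, 0], 0.12]]'

```text
clock: 14.0
tcp_pos: [0.5348, 0.1906, 0.1167]
orientation: [[-0.627, 0.779, 0.0], [0.779, 0.627, 0.0], [-0.0, 0.0, -1.0]]
contact_force: [0.1, -0.9, -0.7]
opening: 0.0818
gripper_force: 0.0
```

Request:
play_rows --deltas '[[82, [0, 0, 0], 0.12], [82, [0, 0, 0], 0.12], [82, [0, 0, 0], 0.12], [82, [0, 0, 0], 0.12], [82, [0, 0, 0], 0.12], [82, [0, 0, 0], 0.005], [82, [0, 0, 0], 0]]'

```text
clock: 14.58
tcp_pos: [0.5348, 0.1906, 0.1165]
orientation: [[-0.082, 0.997, 0.0], [0.997, 0.082, 0.0], [0.0, 0.0, -1.0]]
contact_force: [-0.3, -0.5, 0.6]
opening: 0.0819
gripper_force: 0.0
```

```bash
python3 go.py 580.7 333.5 37 1.65
```

```text
clk 14.58 tcp [534.8 190.6 116.5] head 1.653 open 81.9 j1,6 [0.23 0.14] F [-0.3 -0.5  0.6]
turn to f 0.003 mod half 0.003 | shift before turn [138.7  57.6  79.5] | after [138.8  57.1  79.5] | after half [138.8  57.1  79.5]
```

Request:
play_rows --deltas '[[82, [28, 11.4, 0], 0], [82, [28, 11.4, 0], 0], [82, [28, 11.4, 0], 0], [82, [28, 11.4, 0], 0], [82, [26.7, 11.7, 0], 0], [82, [0, 0, 0], 0], [82, [0, 0, 0], 0]]'

```text
clock: 15.17
tcp_pos: [0.5806, 0.3344, 0.1157]
orientation: [[-0.085, 0.996, -0.0], [0.996, 0.085, -0.0], [-0.0, -0.0, -1.0]]
contact_force: [0.3, -0.2, -0.8]
opening: 0.0819
gripper_force: 0.0
```

```bash
python3 go.py 580.7 333.5 37 1.65;python3 - <<'E'
from m import *
p,d=cams.read_camera('top');W=world('top',d);cv2.imwrite('pics/s3.png',cv2.resize(p[125:255,75:240,::-1],None,fx=4,fy=4,interpolation=2))
h=cv2.cvtColor(p,cv2.COLOR_RGB2HSV)
m=np.zeros(h.shape[:2],bool);m[140:230,140:190]=1;m&=(h[...,0]<16)&(h[...,1]>150);b=blobs(m,1)[0][0]
print(b.sum(),tool(b,.025),W[b][:,2].max())
E
```

```text
clk 15.17 tcp [580.6 334.4 115.7] head 1.655 open 81.9 j1,6 [0.42 0.34] F [ 0.3 -0.2 -0.8]
turn to f 0.005 mod half 0.005 | shift before turn [-0.9  0.  78.7] | after [-0.9  0.  78.7] | after half [-0.9  0.  78.7]
463 (array([533.6, 189.7]), array([108.4,  25.8]), 0.076) 1.0309600825584093
```

View pics/s3.png

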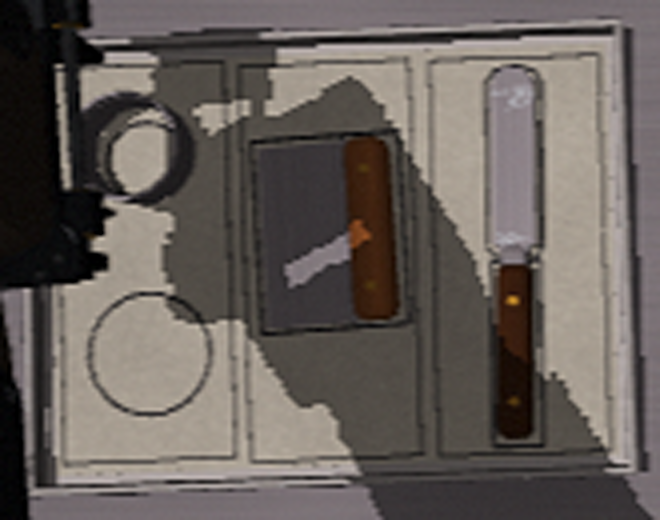

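The scraper lies within its outline, about 1.5 mm off, handle right and blade left. The gripper is above the large cutter (140,145 in the crop). Descend and grip.

Request:
play_rows --deltas '[[82, [-0.9, 0, 30], 0], [82, [0, 0, 25], 0], [82, [0, 0, 15], 0], [82, [0, 0, 8.5], 0], [82, [0, 0, 0], 0], [82, [0, 0, 0], 0], [0, [0, 0, 0], 0], [0, [0, 0, 0], 0]]'

```text
clock: 15.88
tcp_pos: [0.5815, 0.3325, 0.0387]
orientation: [[-0.079, 0.997, 0.002], [0.997, 0.079, 0.001], [0.001, 0.002, -1.0]]
contact_force: [-0.5, 0.5, 0.7]
opening: 0.0736
gripper_force: 0.0
```

Request:
play_rows --deltas '[[0, [0, 0, 0], 0], [0, [0, 0, 0], 0], [0, [0, 0, 0], 0], [0, [0, 0, 0], 0]]'

```text
clock: 16.22
tcp_pos: [0.5813, 0.3326, 0.0383]
orientation: [[-0.079, 0.997, 0.001], [0.997, 0.079, 0.0], [0.0, 0.001, -1.0]]
contact_force: [-0.8, -0.8, 6.2]
opening: 0.0631
gripper_force: 30.0
```

Request:
play_rows --deltas '[[0, [0, 0, -3], 0], [0, [0, 0, -6], 0], [0, [0, 0, -15], 0], [0, [0, 0, -15], 0], [0, [0, 0, -10], 0], [0, [0, 0, 0], 0]]'

```text
clock: 16.72
tcp_pos: [0.5817, 0.3329, 0.0888]
orientation: [[-0.079, 0.997, 0.003], [0.997, 0.079, 0.001], [0.001, 0.003, -1.0]]
contact_force: [0.2, -0.2, -0.2]
opening: 0.063
gripper_force: 30.0
```

```bash
python3 go.py 459 328.4 41 1.65
```

```text
clk 16.72 tcp [581.7 332.9  88.8] head 1.65 open 63.0 j1,6 [0.42 0.34] F [ 0.2 -0.2 -0.2]
turn to f 0.0 mod half 0.0 | shift before turn [   5.3 -122.7   47.8] | after [   5.3 -122.7   47.8] | after half [   5.3 -122.7   47.8]
```

Request:
play_rows --deltas '[[0, [0.5, -12, 0], 0], [0, [1, -25, 0], 0], [0, [1, -25, 0], 0], [0, [1, -25, 0], 0], [0, [1, -20, 0], 0], [0, [0.8, -12, 0], 0], [0, [0, -3.7, 0], 0], [0, [0, 0, 0], 0]]'

```text
clock: 17.38
tcp_pos: [0.4577, 0.3281, 0.0863]
orientation: [[-0.08, 0.997, -0.0], [0.997, 0.08, -0.0], [-0.0, -0.0, -1.0]]
contact_force: [0.3, 0.5, 0.4]
opening: 0.0633
gripper_force: 30.0
```

```bash
python3 go.py 459 328.4 41 1.65; python3 - <<'E'
from m import *
for n in('top','scene'):
    p,d=cams.read_camera(n);np.savez(n+'L.npz',p=p,d=d);W=world(n,d)
    b=(W[...,2]>.085)&(W[...,2]<.1)&(abs(W[...,0]-.459)<.06)&(abs(W[...,1]-.328)<.06);print(n,b.sum())
    k=(W[...,2]<.02)&(abs(W[...,0]-.576)<.05)&(abs(W[...,1]-.333)<.05);print(' circ area px',k.sum())
    if n=='top':cv2.imwrite('pics/L1.png',np.vstack([cv2.resize(p[125:255,75:200,::-1],(375,390))]))
    else: cv2.imwrite('pics/L2.png',cv2.resize(p[60:210,210:360,::-1],(400,400)))
a=cv2.imread('pics/L1.png');b=cv2.imread('pics/L2.png')[:390];cv2.imwrite('pics/L.png',np.hstack([a,b]))
E
```

```text
clk 17.38 tcp [457.7 328.1  86.3] head 1.651 open 63.3 j1,6 [0.5  0.42] F [0.3 0.5 0.4]
turn to f 0.001 mod half 0.001 | shift before turn [ 0.2  1.3 45.3] | after [ 0.2  1.3 45.3] | after half [ 0.2  1.3 45.3]
top 74
 circ area px 1485
scene 111
 circ area px 659
```

View pics/L.png

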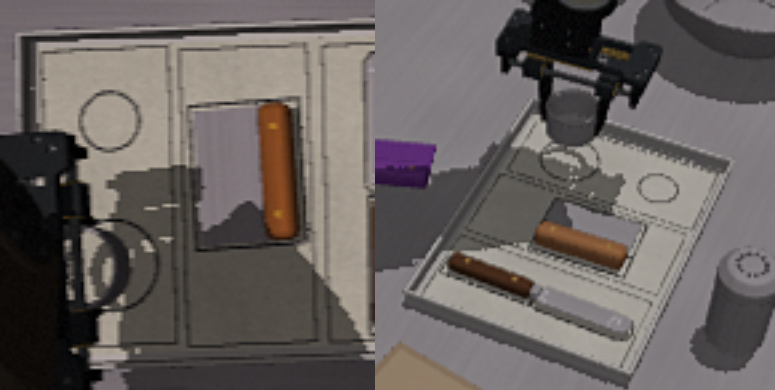

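The views show the cutter held level above the large circle and the small circle now free at (109,121) of the left crop. Lower and release.

Request:
play_rows --deltas '[[0, [0.2, 1.3, 15], 0], [0, [0, 0, 15], 0], [0, [0, 0, 8], 0], [0, [0, 0, 4], 0], [0, [0, 0, 2], 0], [0, [0, 0, 0], 0], [0, [0, 0, 0], 0]]'

```text
clock: 18.07
tcp_pos: [0.4598, 0.3284, 0.0428]
orientation: [[-0.079, 0.997, 0.001], [0.997, 0.079, 0.0], [0.0, 0.001, -1.0]]
contact_force: [0.0, 1.0, -0.3]
opening: 0.0633
gripper_force: 30.0
```

```bash
python3 go.py 459 328.4 41 1.65;python3 - <<'E'
from m import *
p=np.load('topL.npz')['p'];g=cv2.cvtColor(p,cv2.COLOR_RGB2GRAY)[140:190,88:132]
big=cv2.resize(g,None,fx=4,fy=4,interpolation=cv2.INTER_CUBIC);m=cv2.adaptiveThreshold(big,255,1,0,41,12)
for c in cv2.findContours(m,cv2.RETR_CCOMP,2)[0]:
    if cv2.contourArea(c)>1500:
        P=ray('top',(c[:,0]+.5)/4-.5+[88,140],.003)[:,:2]*1000;o=cv2.minAreaRect(P.astype(np.float32));print(np.round(o[0],1),np.round(o[1],1))
E
```

```text
clk 18.07 tcp [459.8 328.4  42.8] head 1.65 open 63.3 j1,6 [0.5  0.42] F [ 0.   1.  -0.3]
turn to f -0.0 mod half -0.0 | shift before turn [ 0.  -0.8  1.8] | after [ 0.  -0.8  1.8] | after half [ 0.  -0.8  1.8]
[525.8 303.6] [43.  18.4]
[540.5 375.6] [47.6 28.2]
[576.5 332. ] [43.5 43.5]
[578.3 336.9] [123.7 107.9]
[576.4 332.2] [52.3 51.7]
```

Request:
play_rows --deltas '[[0, [0, -0.6, 2], 0], [0, [0, 0, 1.5], 0], [0, [0, 0, 0.8], 0], [0, [0, 0, 0], 0], [0, [0, 0, 0], 0]]'

```text
clock: 18.48
tcp_pos: [0.4589, 0.3283, 0.0383]
orientation: [[-0.079, 0.997, 0.0], [0.997, 0.079, 0.0], [0.0, 0.0, -1.0]]
contact_force: [-0.5, 0.6, 2.7]
opening: 0.063
gripper_force: 30.0
```

Request:
play_rows --deltas '[[80, [0, 0, 0], 0], [80, [0, 0, 0], 0], [80, [0, 0, 0], 0], [80, [0, 0, 0], 0], [80, [0, 0, -15], 0], [80, [0, 0, -30], 0], [80, [0, 0, -35], 0], [60, [0, 0, 0], 0]]'

```text
clock: 19.15
tcp_pos: [0.4607, 0.3294, 0.1233]
orientation: [[-0.079, 0.997, 0.007], [0.997, 0.079, 0.004], [0.003, 0.007, -1.0]]
contact_force: [0.2, -0.0, 0.1]
opening: 0.0771
gripper_force: 0.0
```

```bash
python3 go.py 585.6 -221 34 1.65
```

```text
clk 19.15 tcp [460.7 329.4 123.3] head 1.65 open 77.1 j1,6 [0.5  0.42] F [ 0.2 -0.   0.1]
turn to f 0.0 mod half 0.0 | shift before turn [-558.5   80.9   89.3] | after [-558.5   81.    89.3] | after half [-558.5   81.    89.3]
```

Request:
play_rows --deltas '[[60, [-35, 5.1, 0], 0], [60, [-35, 5.1, 0], 0], [60, [-35, 5.1, 0], 0], [60, [-35, 5.1, 0], 0], [60, [-35, 5.1, 0], 0], [60, [-35, 5.1, 0], 0], [60, [-35, 5.1, 0], 0], [60, [-35, 5.1, 0], 0]]'

```text
clock: 19.82
tcp_pos: [0.5218, 0.0506, 0.1179]
orientation: [[-0.079, 0.997, 0.0], [0.997, 0.079, -0.0], [-0.0, 0.0, -1.0]]
contact_force: [0.8, 0.8, 0.6]
opening: 0.0598
gripper_force: 0.0
```

Request:
play_rows --deltas '[[60, [-35, 5.1, 0], 0], [60, [-35, 5.1, 0], 0], [60, [-35, 5.1, 0], 0], [60, [-35, 5.1, 0], 0], [60, [-35, 5.1, 0], 0], [60, [-35, 5.1, 0], 0], [60, [-35, 5.1, 0], 0], [60, [-33.5, 4.6, 0], 0]]'

```text
clock: 20.48
tcp_pos: [0.584, -0.2241, 0.1178]
orientation: [[-0.079, 0.997, -0.0], [0.997, 0.079, -0.0], [-0.0, -0.0, -1.0]]
contact_force: [0.9, 0.2, 1.1]
opening: 0.0602
gripper_force: 0.0
```

Request:
play_rows --deltas '[[60, [0, 0, 0], 0], [60, [0, 0, 0], 0]]'

```text
clock: 20.65
tcp_pos: [0.5837, -0.2236, 0.1174]
orientation: [[-0.077, 0.997, -0.0], [0.997, 0.077, 0.0], [0.0, -0.0, -1.0]]
contact_force: [0.6, 0.6, -0.4]
opening: 0.0599
gripper_force: 0.0
```

```bash
python3 go.py 585.6 -221 35 1.65; python3 - <<'E'
from m import *
p,d=cams.read_camera('top');W=world('top',d);np.savez('topM.npz',p=p,d=d)
b=np.zeros((384,512),bool);b[190:235,88:135]=1
k=b&(W[...,2]>.03)&(W[...,2]<.055);v,u=np.nonzero(k);P=ray('top',np.c_[u,v],.043)
c,r=cv2.minEnclosingCircle((P[:,:2]*1000).astype(np.float32));print('large',np.round(c,1),round(r,1),np.median(W[k][:,2]))
E
```

```text
clk 20.65 tcp [ 583.7 -223.6  117.4] head 1.647 open 59.9 j1,6 [-0.47 -0.55] F [ 0.6  0.6 -0.4]
turn to f -0.003 mod half -0.003 | shift before turn [ 2.5  2.1 82.4] | after [ 2.5  2.1 82.4] | after half [ 2.5  2.1 82.4]
large [458.2 328.2] 34.2 0.041625008929461915
```

The large cutter is placed at (458.2, 328.2), about 1 mm off. Now the small cutter.

Request:
play_rows --deltas '[[60, [2.5, 2.1, 30], 0], [60, [0, 0, 25], 0], [60, [0, 0, 15], 0], [60, [0, 0, 8], 0], [60, [0, 0, 4], 0], [60, [0, 0, 0], 0], [0, [0, 0, 0], 0], [0, [0, 0, 0], 0]]'

```text
clock: 21.37
tcp_pos: [0.5863, -0.2194, 0.0372]
orientation: [[-0.079, 0.997, 0.001], [0.997, 0.079, -0.001], [-0.001, 0.001, -1.0]]
contact_force: [-0.1, -0.0, 0.3]
opening: 0.0515
gripper_force: 0.0
```

Request:
play_rows --deltas '[[0, [0, 0, 0], 0], [0, [0, 0, 0], 0], [0, [0, 0, 0], 0], [0, [0, 0, 0], 0], [0, [0, 0, 0], 0]]'

```text
clock: 21.78
tcp_pos: [0.5861, -0.2196, 0.0369]
orientation: [[-0.079, 0.997, 0.001], [0.997, 0.079, -0.0], [-0.001, 0.001, -1.0]]
contact_force: [-0.7, 1.5, 6.4]
opening: 0.038
gripper_force: 30.0
```

Request:
play_rows --deltas '[[0, [0, 0, -3], 0], [0, [0, 0, -8], 0], [0, [0, 0, -20], 0], [0, [0, 0, -25], 0], [0, [0, 0, -25], 0], [0, [0, 0, -10], 0], [0, [0, 0, 0], 0]]'

```text
clock: 22.37
tcp_pos: [0.5867, -0.2198, 0.1298]
orientation: [[-0.079, 0.997, 0.004], [0.997, 0.079, -0.002], [-0.002, 0.004, -1.0]]
contact_force: [0.4, 0.3, 0.1]
opening: 0.038
gripper_force: 30.0
```

```bash
python3 go.py 576.5 332.1 39 1.65
```

```text
clk 22.37 tcp [ 586.7 -219.8  129.8] head 1.65 open 38.0 j1,6 [-0.46 -0.54] F [0.4 0.3 0.1]
turn to f -0.0 mod half -0.0 | shift before turn [551.   33.5  90.8] | after [551.   33.5  90.8] | after half [551.   33.5  90.8]
```

Request:
play_rows --deltas '[[0, [15, 1, 0], 0], [0, [30, 2, 0], 0], [0, [34, 2, 0], 0], [0, [34, 2, 0], 0], [0, [34, 2, 0], 0], [0, [34, 2, 0], 0], [0, [34, 2, 0], 0], [0, [34, 2, 0], 0]]'

```text
clock: 23.03
tcp_pos: [0.5797, 0.0324, 0.1254]
orientation: [[-0.079, 0.997, -0.003], [0.997, 0.079, 0.0], [0.0, -0.003, -1.0]]
contact_force: [0.1, 1.0, 0.7]
opening: 0.0375
gripper_force: 30.0
```

Request:
play_rows --deltas '[[0, [34, 2, 0], 0], [0, [34, 2, 0], 0], [0, [34, 2, 0], 0], [0, [34, 2, 0], 0], [0, [34, 2, 0], 0], [0, [34, 2, 0], 0], [0, [34, 2, 0], 0], [0, [34, 2, 0], 0]]'

```text
clock: 23.7
tcp_pos: [0.5739, 0.3045, 0.1251]
orientation: [[-0.079, 0.997, -0.003], [0.997, 0.079, -0.001], [-0.001, -0.003, -1.0]]
contact_force: [-0.2, 0.4, 0.1]
opening: 0.0381
gripper_force: 30.0
```

Request:
play_rows --deltas '[[0, [20, 1.5, 0], 0], [0, [11, 1, 0], 0], [0, [0, 0, 0], 0], [0, [0, 0, 0], 0]]'

```text
clock: 24.03
tcp_pos: [0.5748, 0.3332, 0.1259]
orientation: [[-0.08, 0.997, -0.002], [0.997, 0.08, -0.001], [-0.001, -0.002, -1.0]]
contact_force: [-0.6, -0.8, -0.7]
opening: 0.0383
gripper_force: 30.0
```

```bash
python3 go.py 576.5 333.5 40 1.65
```

```text
clk 24.03 tcp [574.8 333.2 125.9] head 1.651 open 38.3 j1,6 [0.43 0.35] F [-0.6 -0.8 -0.7]
turn to f 0.001 mod half 0.001 | shift before turn [ 0.2  1.7 85.9] | after [ 0.2  1.7 85.9] | after half [ 0.2  1.7 85.9]
```

Request:
play_rows --deltas '[[0, [0.2, 1.4, 25], 0], [0, [0, 0, 25], 0], [0, [0, 0, 18], 0], [0, [0, 0, 8], 0], [0, [0, 0, 5], 0], [0, [0, 0, 2], 0], [0, [0, 0, 0], 0], [0, [0, 0, 0], 0]]'

```text
clock: 24.7
tcp_pos: [0.5774, 0.3337, 0.0451]
orientation: [[-0.079, 0.997, 0.001], [0.997, 0.079, 0.0], [0.0, 0.001, -1.0]]
contact_force: [0.5, -0.4, -0.7]
opening: 0.0379
gripper_force: 30.0
```

```bash
python3 go.py 576.5 333.5 40 1.65
```

```text
clk 24.7 tcp [577.4 333.7  45.1] head 1.65 open 37.9 j1,6 [0.43 0.35] F [ 0.5 -0.4 -0.7]
turn to f -0.0 mod half -0.0 | shift before turn [-0.2 -0.9  5.1] | after [-0.2 -0.9  5.1] | after half [-0.2 -0.9  5.1]
```

Request:
play_rows --deltas '[[0, [0, -0.7, 2], 0], [0, [0, 0, 2], 0], [0, [0, 0, 1], 0], [0, [0, 0, 0], 0], [0, [0, 0, 0], 0]]'

```text
clock: 25.12
tcp_pos: [0.5763, 0.3339, 0.0399]
orientation: [[-0.079, 0.997, 0.001], [0.997, 0.079, 0.0], [0.0, 0.001, -1.0]]
contact_force: [-2.0, -0.5, 5.8]
opening: 0.0381
gripper_force: 30.0
```

Request:
play_rows --deltas '[[58, [0, 0, 0], 0], [58, [0, 0, 0], 0], [58, [0, 0, 0], 0], [58, [0, 0, 0], 0], [58, [0, 0, -15], 0], [58, [0, 0, -30], 0], [58, [0, 0, -35], 0], [58, [0, 0, -35], 0]]'

```text
clock: 25.78
tcp_pos: [0.5759, 0.3336, 0.1548]
orientation: [[-0.079, 0.997, -0.001], [0.997, 0.079, -0.001], [-0.001, -0.001, -1.0]]
contact_force: [0.6, 0.0, 0.5]
opening: 0.0581
gripper_force: 0.0
```

Request:
play_rows --deltas '[[58, [-35, 0, 0], 0], [58, [-35, 0, 0], 0], [58, [-35, 0, 0], 0], [58, [-35, 0, 0], 0], [58, [-35, 0, 0], 0], [58, [-35, 0, 0], 0], [58, [-35, 0, 0], 0], [58, [-35, 0, 0], 0]]'

```text
clock: 26.45
tcp_pos: [0.5983, 0.053, 0.1541]
orientation: [[-0.079, 0.997, 0.0], [0.997, 0.079, -0.0], [-0.0, 0.0, -1.0]]
contact_force: [0.4, -0.2, -0.8]
opening: 0.0579
gripper_force: 0.0
```

Request:
play_rows --deltas '[[58, [-35, 0, 0], 0], [58, [-35, 0, 0], 0], [58, [-35, 0, 0], 0], [58, [-35, 0, 0], 0], [58, [0, 0, 0], 0], [58, [0, 0, 0], 0]]'

```text
clock: 26.95
tcp_pos: [0.6094, -0.0867, 0.1539]
orientation: [[-0.076, 0.997, -0.0], [0.997, 0.076, -0.0], [-0.0, -0.0, -1.0]]
contact_force: [1.0, 1.3, -0.2]
opening: 0.058
gripper_force: 0.0
```

```bash
python3 - <<'E'
from m import *
p,d=cams.read_camera('top');W=world('top',d);cv2.imwrite('pics/e.png',cv2.resize(p[125:255,75:240,::-1],None,fx=4,fy=4,interpolation=2))
h=cv2.cvtColor(p,cv2.COLOR_RGB2HSV);g=cv2.cvtColor(p,cv2.COLOR_RGB2GRAY)
def box(u0,u1,v0,v1):
    m=np.zeros(g.shape,bool);m[v0:v1,u0:u1]=1;return m
print('scr',tool(blobs(box(140,190,140,230)&(h[...,0]<16)&(h[...,1]>150),1)[0][0],.025))
print('knife',tool(blobs(box(190,220,180,240)&(g<75)&(h[...,1]>120),1)[0][0],.017))
for n,b in(('L',box(88,135,190,235)),('S',box(88,130,140,182))):
    k=b&(W[...,2]>.03)&(W[...,2]<.055);v,u=np.nonzero(k);P=ray('top',np.c_[u,v],.043)
    c,r=cv2.minEnclosingCircle((P[:,:2]*1000).astype(np.float32));print(n,k.sum(),np.round(c,1),round(r,1),np.median(W[k][:,2]))
s=read_state();print(s['clock'],s['tcp_pos'],s['contact_force'])
E
```

```text
scr (array([533.7, 189.5]), array([108.4,  25.4]), 0.075)
knife (array([459.8, 105.1]), array([103. ,  19.2]), 0.004)
L 211 [458.1 328.1] 34.3 0.04149553521393523
S 120 [574.8 329.8] 21.4 0.042031128365111026
27.0 [ 0.60924774 -0.08531061  0.15390391] [-0.05259951  0.30711779 -0.07934612]
```

View pics/e.png

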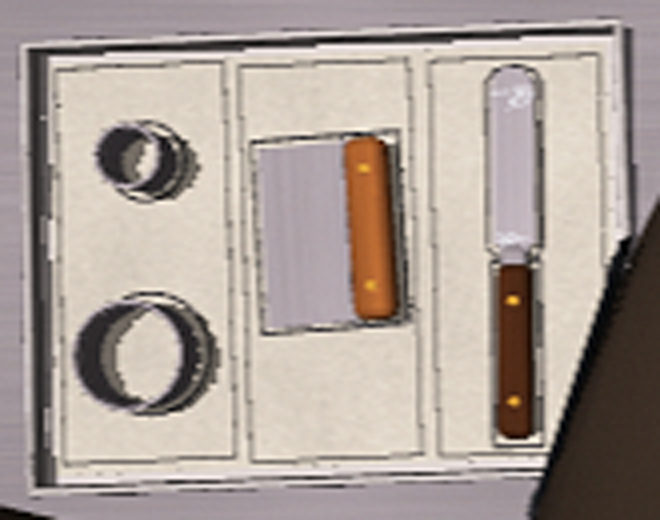

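All four tools sit in their outlines: small cutter at (145,160) and large at (148,355), each about 1–3 mm off, with the scraper and knife centred. Nothing touches the robot, so I'm handing it in.

```bash
python3 -c "
from rig import order
print(order.job_done())"
```

```text
the job is handed in; nothing more can be done
None
```

The tray is laid up and the job handed in at about 27 s: by the last camera check all four tools sit within about 3 mm of their drawn places; I never steered near the spare cutter or the other bench items, but did not measure them again, and no verdict came back.

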